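# Close the blue beam shutter

### The arm

A 6-joint arm with a two-finger parallel gripper is mounted at the origin on the work surface. World frame = base frame: x ahead of the robot, y to its left, z up, the work surface at z = 0. Lengths are in m, angles in degrees, forces in N, time in s.
With the tool pointing down it reaches from about 0.4 to 0.825 m from the base axis. Payload 7 kg.
Tool frame: the origin (TCP) lies between the finger pads; the fingertips stand 22 mm ahead of it and the grasp point (between the pads) lies 3 mm ahead of it; z points along the fingers, y is the line along which they close (so a half turn about z gives the same grasp; the last joint's range is limited). The gripper opens to 88 mm and grips with 3 to 60 N. Pads are 19 mm wide; open, the fingers measure 130 mm over their backs; the gripper's body (78 mm by 193 mm) begins 47 mm behind the grasp point.
Start: joints at [93.455, 20.546, 0.682, 0, -70.136, -16.507], TCP at [0.152, 0.658, 0.249] pointing down, gripper open.
Joint ranges: [-176.03, 176.03], [-82.01, 121.73], [-58.28, 71.71], [-173.87, 95.51], [-174.79, -0.11], [-173.66, 173.66]. Speed limits (degrees/s): [136.94, 136.94, 172.46, 180, 180, 180].

### API

Orientations are given as [roll, pitch, yaw] about the fixed x, y, z axes, in that order (R = Rz(yaw) Ry(pitch) Rx(roll)).
In Python, from plant import ctrl gives the robot as it stands.
- The arm moves only by the tool apply_moves, never from a script. Its argument "targets" is a list of rows, each an object with "travel": the shift along the tool's x, y, z in mm, a list of three; "roll": the turn about the tool's z in degrees; "jaw": the finger opening in mm, from 0 to 87.6. In form: [{"travel": [tx, ty, tz], "roll": roll, "jaw": jaw}, ...]. A call has 1 to 10 rows; each row shifts and turns the commanded pose from where the row before left it, along the tool's axes as they then stand; what a row does not reach is not made up. A row lasts 1/10 s, in which the tool goes at most 50 mm and 8.59 degrees, less where a joint would pass 70% of its speed; a pose out of reach is approached as far as the arm can. A call with a gripper value outside its range is refused whole. The fingers move at their own pace and stop on an object; the grip force is fixed at half the most. Time passes only in rows, so rows that do not move let the fingers close. It gives the time, the measured TCP pose, the force, the opening and the grip force at its end, in the units of the state.
- ctrl.get_obs(): the state, without advancing time (a new reading comes with each control period).
- ctrl.snapshot(name): name is "scene" or "top"; returns the picture (384x512x3 uint8, red, green, blue); there is no depth.
- ctrl.calibration(name): a dict with "K" (3x3 intrinsics, pixels), "extrinsics" (4x4, takes a point from camera to world coordinates). Camera axes: x right, y down, z forward; pixel columns grow to the right and rows downward; lengths in m; the calibration is good to about 2 mm. A picture is of the moment at which its call begins. calibration takes no time and is no camera call.
- ctrl.close_job(): hands the job in; it is judged then, once.
The state is a dict: "clock": time; "joint_pos": joint angles; "qvel": joint speeds; "tau": joint torques, N m; "tool_pos": TCP position; "orientation": TCP orientation; "force": force on the tool from outside, world axes, zero at the start; "moment": the same for the moment, N m; "opening": finger opening in m; "gripper_force": force on a finger pad.
Only numpy, scipy, OpenCV 4.12 (cv2) and the standard library are available. Lean on these libraries where they do the work, as an engineer would, in place of code of your own. Each camera call takes 0.05 s, during which the arm holds its last target. There are 200 camera calls.

### The job

Close the beam shutter that has the blue knob before the dish is changed: with one fingertip hold its red spring catch down, and with the catch held, push the blue knob with the other finger until the bolt is fully home over the glowing window; then let the catch spring back up and move clear. Do not force the bolt, leave the yellow shutter alone and do not disturb the loose things on the table.

Things in the scene. Friction and masses are not known exactly. Their poses are not given: they have to be found in the camera images.
- blue_shutter: whole beam shutter unit with the blue knob, screwed to the table: aluminium plate 120 (x) x 170 (y) x 12 mm. Origin: centre of its underside; offsets below are in this frame, mm. Red catch on the -x half (grey housing top z 54), bolt on the +x half, both along y. Glowing window, 26 across, at (27.5, 53), covered by the bolt when home. Dark collar at (-27.5, 58), top z 42.
- blue_catch_pad: red touch pad of the blue unit's spring catch, flat top 28 (x) x 100 (y), 10 thick, axes as the unit's. Origin: centre of its underside, at (-27.5, -25, 66) when up; it only moves straight down. A finger may slide along its top while pressing.
- blue_catch_top (a point): centre of that pad's top face: z = 76 mm when up, 66 mm when fully down
- blue_catch (a joint): how far the catch is pressed, m: 0 up (locking), 0.010 fully down on its stop. Spring: 3.2 N to start, 7.2 N fully down. Beyond 0.006 its brass blade is clear of the bolt's teeth and the bolt is free. Let go, it springs up; if the bolt is not home the blade then sticks between two teeth or under one.
- blue_knob: blue upright knob on the steel bolt: block 26 (x) x 14 (y) x 44 (z) mm, axes as the unit's. Origin: centre of its underside, at (27.5, -25 + bolt value, 48); top z 92. Its centre line is 55 mm in x from the pad's. Above the bolt's top (z 48) the space behind it (-y side) is open; it is pushed from there towards +y.
- blue_bolt (a joint): how far the bolt has slid along the unit's +y, m: 0 to 0.0025 at the start, 0.042 fully home on its stop. Friction about 1.5 N; it stays where left. With the catch up its teeth lock it (play under 3 mm); the catch must be down for the whole stroke and springs up behind the last tooth from 0.039 on.
- yellow_shutter: whole beam shutter unit with the yellow knob, screwed to the table: aluminium plate 120 (x) x 170 (y) x 12 mm. Origin: centre of its underside; offsets below are in this frame, mm. Red catch on the -x half (grey housing top z 54), bolt on the +x half, both along y. Glowing window, 26 across, at (27.5, 53), covered by the bolt when home. Dark collar at (-27.5, 58), top z 42.
- yellow_catch_pad: red touch pad of the yellow unit's spring catch, flat top 28 (x) x 100 (y), 10 thick, axes as the unit's. Origin: centre of its underside, at (-27.5, -25, 66) when up; it only moves straight down. A finger may slide along its top while pressing.
- yellow_catch_top (a point): centre of that pad's top face: z = 76 mm when up, 66 mm when fully down
- yellow_catch (a joint): how far the catch is pressed, m: 0 up (locking), 0.010 fully down on its stop. Spring: 3.2 N to start, 7.2 N fully down. Beyond 0.006 its brass blade is clear of the bolt's teeth and the bolt is free. Let go, it springs up; if the bolt is not home the blade then sticks between two teeth or under one.
- yellow_knob: yellow upright knob on the steel bolt: block 26 (x) x 14 (y) x 44 (z) mm, axes as the unit's. Origin: centre of its underside, at (27.5, -25 + bolt value, 48); top z 92. Its centre line is 55 mm in x from the pad's. Above the bolt's top (z 48) the space behind it (-y side) is open; it is pushed from there towards +y.
- yellow_bolt (a joint): how far the bolt has slid along the unit's +y, m: 0 to 0.0025 at the start, 0.042 fully home on its stop. Friction about 1.5 N; it stays where left. With the catch up its teeth lock it (play under 3 mm); the catch must be down for the whole stroke and springs up behind the last tooth from 0.039 on.
- dish: loose white culture dish with lid, 64 mm across, 15 high; a bystander. Origin: centre of its underside
- objective: loose brass microscope objective standing upright, 32 mm across, 54 high; a bystander. Origin: centre of its underside
- filter_cube: loose aluminium filter cube, 38 mm, with round filters; a bystander. Origin: centre of its underside
- tip_box: loose blue box of pipette tips with white top, 80 x 110 x 57 mm; a bystander. Origin: centre of its underside
- amber_bottle: loose amber bottle, 56 mm across, 110 high; a bystander. Origin: centre of its underside
- driver: loose screwdriver lying on the table, 170 mm long; a bystander. Origin: on its axis, near its middle
- post_holder: loose steel post holder standing upright, 25 mm across, 70 high; a bystander. Origin: centre of its underside

How it is judged:
By the outcome, as a careful person would: the job done as asked, in the order asked, and still so for the second after the job is handed in, with the robot touching nothing.
It also fails if it takes over 38 s, if anything falls off the work surface, if the arm or the gripper's body presses on something with over 40 N, if the wrist force passes 120 N, or if a joint passes its speed limit or range.

## Working session

There is one attempt and no reset: what is moved stays moved. The work goes in short steps, Python scripts to look and compute and a tool call to move; the robot and the scene stay as the last step left them, time stands still between calls to the robot, and variables do not carry over. Pictures are saved under pics/ and viewed, at most 10 in all, crops included, and the job is handed in when it is done.

Besides the shell and the picture viewer there is one more tool, called after "Emit:" as name(argument=value, ...), one argument or row to a line, values as JSON. apply_moves: Moves the arm, as the interface text tells. Its arguments: {"type":"object","properties":{"targets":{"type":"array","items":{"type":"object","properties":{"travel":{"type":"array","items":{"type":"number"}},"roll":{"type":"number"},"jaw":{"type":"number"}}}}},"required":["targets"]}

```bash
mkdir -p pics; ls; python3 - <<'E'
from plant import ctrl
import cv2,numpy as np
for n in("scene","top"):
    cv2.imwrite(f"pics/{n}0.png",ctrl.snapshot(n)[:,:,::-1]); c=ctrl.calibration(n); print(n,np.round(c["K"],1).tolist(),np.round(c["extrinsics"],3).tolist())
o=ctrl.get_obs();print(o)
E
```

```text
pics
scene [[485.8, 0.0, 256.8], [0.0, 485.8, 178.5], [0.0, 0.0, 1.0]] [[-0.201, 0.533, -0.822, 1.654], [0.98, 0.113, -0.166, 0.216], [0.004, -0.838, -0.545, 0.774], [0.0, 0.0, 0.0, 1.0]]
top [[393.3, 0.0, 251.2], [0.0, 393.3, 194.0], [0.0, 0.0, 1.0]] [[0.005, -0.987, 0.159, 0.422], [-1.0, -0.004, 0.007, -0.019], [-0.007, -0.159, -0.987, 1.075], [0.0, 0.0, 0.0, 1.0]]
{'clock': 0.1, 'joint_pos': array([ 9.34555339e+01,  2.05881263e+01,  6.39090661e-01, -1.79365622e-02,
       -7.01352505e+01, -1.65076906e+01]), 'qvel': array([-0.13754577, -0.18976952,  0.11669036, -0.0359514 ,  0.0228924 ,
       -0.07710993]), 'tau': array([-1.10089695e-03, -5.84166169e+01,  2.93748701e+01,  7.01551706e+00,
        1.00924724e-02, -5.90276227e-05]), 'tool_pos': array([0.15236213, 0.65716762, 0.24770726]), 'orientation': array([ 1.79914396e+02, -7.78428671e-03, -1.30582582e+01]), 'force': array([ 0.06867779,  0.14910799, -0.64642573]), 'moment': array([ 0.00872618, -0.02947845,  0.05803327]), 'gripper_force': 0.0, 'opening': 0.08744747047538612}
```

View pics/top0.png

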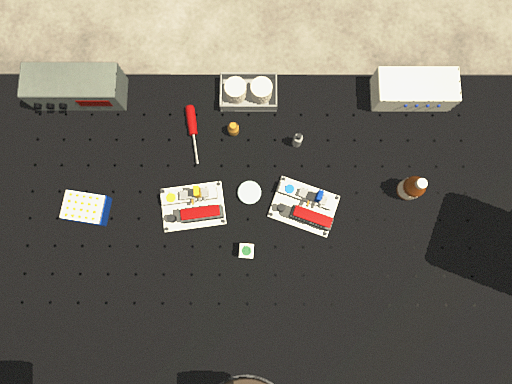

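View pics/scene0.png

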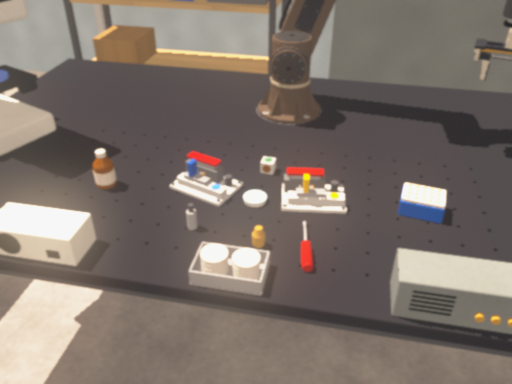

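The top view shows the blue unit at about (304,206): its window is at (289,188), the blue knob at (320,197) and the red pad at (313,216). The yellow unit is at (193,206). The scene view has the blue unit at (206,180). I'll measure the unit next.

```bash
cat > h.py <<'E'
import cv2,numpy as np
from plant import ctrl
def ray(n,uv,z):
    c=ctrl.calibration(n);K=np.array(c["K"]);E=np.array(c["extrinsics"])
    uv=np.atleast_2d(uv).astype(float);d=np.c_[uv,np.ones(len(uv))]@np.linalg.inv(K).T@E[:3,:3].T
    return E[:3,3]+d*((z-E[2,3])/d[:,2])[:,None]
def mask(im,roi,f):
    x0,y0,x1,y1=roi;m=np.zeros(im.shape[:2],np.uint8);h=cv2.cvtColor(im,cv2.COLOR_RGB2HSV).astype(int)
    m[y0:y1,x0:x1]=(f(h)*255)[y0:y1,x0:x1];return m
def big(m):
    return max(cv2.findContours(m,cv2.RETR_EXTERNAL,cv2.CHAIN_APPROX_NONE)[0],key=cv2.contourArea)
red=lambda h:((h[...,0]<8)|(h[...,0]>172))&(h[...,1]>150)&(h[...,2]>90)
blue=lambda h:(h[...,0]>95)&(h[...,0]<130)&(h[...,1]>110)
E
python3 - <<'E'
from h import *
im=cv2.imread("pics/top0.png")[:,:,::-1].copy(); roi=(255,165,350,245)
c=big(mask(im,roi,red)); r=cv2.minAreaRect(c); print("red",r)
p=ray("top",cv2.boxPoints(r),.076); print(p.round(4).tolist(), p.mean(0))
hull=lambda h:(h[...,2]>90)
m=cv2.morphologyEx(mask(im,roi,hull),cv2.MORPH_CLOSE,np.ones((5,5)));c=cv2.convexHull(big(m)); r=cv2.minAreaRect(c);print("plate",r)
p=ray("top",cv2.boxPoints(r),.012); print(p.round(4).tolist(),p.mean(0),[np.linalg.norm(p[i]-p[i-1]).round(4) for i in range(4)],[np.degrees(np.arctan2(*(p[i]-p[i-1])[1::-1])).round(1) for i in range(4)])
m=mask(im,roi,blue);n,l,s,ce=cv2.connectedComponentsWithStats(m)
for k in range(1,n):
    if s[k,4]>5: print("blue",s[k],ce[k],ray("top",ce[k],.092).round(4),ray("top",ce[k],.012).round(4))
for n,roi,i in(("top",(245,155,360,245),0),("scene",(150,135,260,215),1)):
    a=cv2.imread(f"pics/{n}0.png");x0,y0,x1,y1=roi
    cv2.imwrite(f"pics/c_{n}.png",cv2.resize(a[y0:y1,x0:x1],None,fx=5,fy=5,interpolation=cv2.INTER_CUBIC))
E
python3 - <<'E'
import cv2,numpy as np
a=cv2.imread("pics/c_top.png");b=cv2.imread("pics/c_scene.png")
E
```

```text
red ((312.09051513671875, 216.2466278076172), (38.947750091552734, 10.359160423278809), 19.653823852539062)
[[0.5306, -0.1162, 0.076], [0.5557, -0.1254, 0.076], [0.5225, -0.2182, 0.076], [0.4976, -0.2087, 0.076]] [ 0.52659907 -0.16712334  0.076     ]
plate ((304.1036376953125, 206.1397705078125), (64.72523498535156, 44.64641571044922), 19.746837615966797)
[[0.5327, -0.0521, 0.012], [0.6493, -0.0938, 0.012], [0.589, -0.2597, 0.012], [0.4745, -0.2157, 0.012]] [ 0.56137927 -0.15532006  0.012     ] [np.float64(0.1736), np.float64(0.1238), np.float64(0.1766), np.float64(0.1226)] [np.float64(70.4), np.float64(-19.7), np.float64(-110.0), np.float64(158.9)]
blue [285 185   9   8  57] [288.89473684 188.56140351] [[ 0.5951 -0.1075  0.092 ]] [[ 0.6092 -0.1146  0.012 ]]
blue [314 191   9  11  63] [318.49206349 195.9047619 ] [[ 0.5765 -0.182   0.092 ]] [[ 0.5891 -0.1953  0.012 ]]
```

View pics/c_top.png

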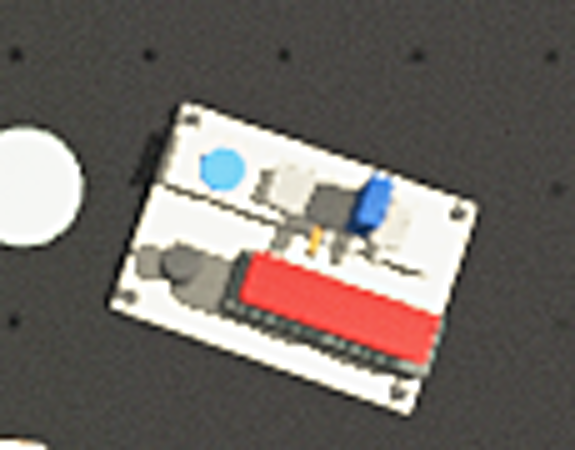

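View pics/c_scene.png

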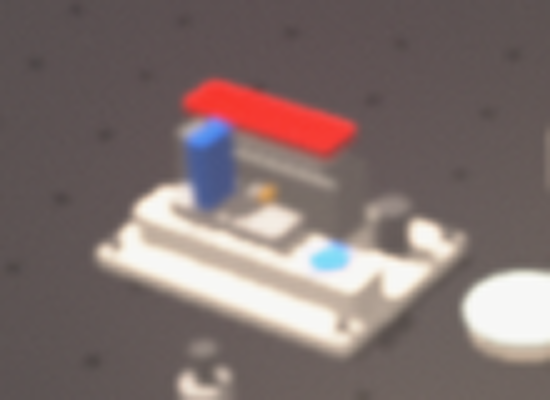

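The crops confirm the layout: the pad is at the (-x) side, the knob's rear (-y) side is open, and nothing is in the way. The unit's centre is about (0.561, -0.154) with yaw -19.9°. I'll swing over along an arc at the present height.

Emit:
apply_moves(
  targets=[
    {"travel":[35.4,2.5,0],"roll":3.23,"jaw":38},
    {"travel":[35.4,2.5,0],"roll":3.23,"jaw":38},
    {"travel":[35.4,2.5,0],"roll":3.23,"jaw":38},
    {"travel":[35.4,2.5,0],"roll":3.23,"jaw":38},
    {"travel":[35.4,2.5,0],"roll":3.23,"jaw":38},
    {"travel":[35.4,2.5,0],"roll":3.23,"jaw":38},
    {"travel":[35.4,2.5,0],"roll":3.23,"jaw":38},
    {"travel":[35.4,2.5,0],"roll":3.23,"jaw":38},
    {"travel":[35.4,2.5,0],"roll":3.23,"jaw":38},
    {"travel":[35.4,2.5,0],"roll":3.23,"jaw":38},
  ],
)

```text
clock: 1.1
tool_pos: [0.4516, 0.4727, 0.248]
orientation: [179.9, -0.0, -45.5]
force: [-0.2, -0.1, 0.4]
opening: 0.0377
gripper_force: 0.0
```

Emit:
apply_moves(
  targets=[
    {"travel":[35.4,2.5,0],"roll":3.23,"jaw":38},
    {"travel":[35.4,2.5,0],"roll":3.23,"jaw":38},
    {"travel":[35.4,2.5,0],"roll":3.23,"jaw":38},
    {"travel":[35.4,2.5,0],"roll":3.23,"jaw":38},
    {"travel":[35.4,2.5,0],"roll":3.23,"jaw":38},
    {"travel":[35.4,2.5,0],"roll":3.23,"jaw":38},
    {"travel":[35.4,2.5,0],"roll":3.23,"jaw":38},
    {"travel":[35.4,2.5,0],"roll":3.23,"jaw":38},
    {"travel":[35.4,2.5,0],"roll":3.23,"jaw":38},
    {"travel":[35.4,2.5,0],"roll":3.23,"jaw":38},
  ],
)

```text
clock: 2.1
tool_pos: [0.6047, 0.1578, 0.248]
orientation: [180.0, -0.0, -77.8]
force: [-0.1, 0.3, -0.4]
opening: 0.0381
gripper_force: 0.0
```

Emit:
apply_moves(
  targets=[
    {"travel":[35.4,2.5,0],"roll":3.23,"jaw":38},
    {"travel":[35.4,2.5,0],"roll":3.23,"jaw":38},
    {"travel":[35.4,2.5,0],"roll":3.23,"jaw":38},
    {"travel":[35.4,2.5,0],"roll":3.23,"jaw":38},
    {"travel":[35.4,2.5,0],"roll":3.23,"jaw":38},
    {"travel":[35.4,2.5,0],"roll":3.23,"jaw":38},
    {"travel":[35.4,2.5,0],"roll":3.23,"jaw":38},
    {"travel":[35.4,2.5,0],"roll":3.23,"jaw":38},
    {"travel":[35.4,2.5,0],"roll":3.23,"jaw":38},
    {"travel":[0,0,0],"roll":0,"jaw":38},
  ],
)

```text
clock: 3.1
tool_pos: [0.5776, -0.1589, 0.2482]
orientation: [179.9, -0.0, -107.0]
force: [0.6, 0.2, 0.1]
opening: 0.0376
gripper_force: 0.0
```

Emit:
apply_moves(
  targets=[
    {"travel":[25,10,0],"roll":0,"jaw":38},
    {"travel":[25,10,0],"roll":2.9,"jaw":38},
    {"travel":[0,0,30],"roll":0,"jaw":38},
    {"travel":[0,0,30],"roll":0,"jaw":38},
    {"travel":[0,0,30],"roll":0,"jaw":38},
    {"travel":[0,0,31],"roll":0,"jaw":38},
    {"travel":[0,0,0],"roll":0,"jaw":38},
    {"travel":[0,0,0],"roll":0,"jaw":38},
  ],
)

```text
clock: 3.9
tool_pos: [0.5458, -0.1978, 0.1278]
orientation: [179.9, -0.0, -109.6]
force: [0.6, -0.5, 0.8]
opening: 0.0376
gripper_force: 0.0
```

```bash
python3 - <<'E'
from h import *
a=ctrl.snapshot("top")[165:245,265:345,::-1];b=ctrl.snapshot("scene")[110:210,150:260,::-1]
f=lambda i:cv2.resize(i,(400,int(400*i.shape[0]/i.shape[1])),interpolation=cv2.INTER_CUBIC)
a,b=f(a),f(b);b=b[:400];cv2.imwrite("pics/near.png",np.hstack([a[:len(b)],b]))
o=ctrl.get_obs();print(o["tool_pos"],o["orientation"])
E
```

```text
[ 0.54684953 -0.19787003  0.12926672] [-1.79870376e+02  1.55721865e-02 -1.09583265e+02]
```

View pics/near.png

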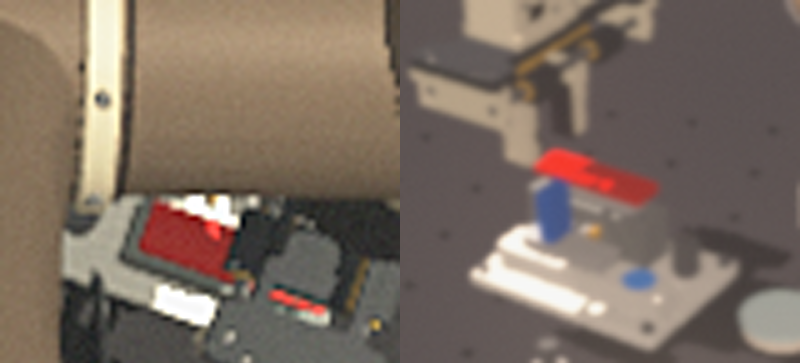

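The near view shows the fingertips above the pad and behind (left of) the knob in the scene half, at about (520,160), with the knob at (553,210). I'll back off a little more, then descend onto the pad.

Emit:
apply_moves(
  targets=[
    {"travel":[5,1,0],"roll":0.3,"jaw":38},
    {"travel":[0,0,12],"roll":0,"jaw":38},
    {"travel":[0,0,12],"roll":0,"jaw":38},
    {"travel":[0,0,0],"roll":0,"jaw":38},
    {"travel":[0,0,0],"roll":0,"jaw":38},
  ],
)

```text
clock: 4.5
tool_pos: [0.5427, -0.2023, 0.1029]
orientation: [179.9, -0.0, -109.9]
force: [-0.6, 0.9, -0.0]
opening: 0.038
gripper_force: 0.0
```

Emit:
apply_moves(
  targets=[
    {"travel":[0,0,3],"roll":0,"jaw":38},
    {"travel":[0,0,3],"roll":0,"jaw":38},
    {"travel":[0,0,2],"roll":0,"jaw":38},
    {"travel":[0,0,0],"roll":0,"jaw":38},
    {"travel":[0,0,0],"roll":0,"jaw":38},
  ],
)

```text
clock: 5.0
tool_pos: [0.5434, -0.2023, 0.0959]
orientation: [-180.0, 0.0, -109.9]
force: [0.1, 1.0, 4.3]
opening: 0.0379
gripper_force: 1.8
```

Emit:
apply_moves(
  targets=[
    {"travel":[0,0,2],"roll":0,"jaw":38},
    {"travel":[0,0,0],"roll":0,"jaw":38},
    {"travel":[0,0,0],"roll":0,"jaw":38},
  ],
)

```text
clock: 5.3
tool_pos: [0.5433, -0.2023, 0.0938]
orientation: [-180.0, 0.0, -109.9]
force: [0.6, 0.6, 4.7]
opening: 0.0381
gripper_force: 2.2
```

Emit:
apply_moves(
  targets=[
    {"travel":[0,0,2],"roll":0,"jaw":38},
    {"travel":[0,0,2.5],"roll":0,"jaw":38},
    {"travel":[0,0,0],"roll":0,"jaw":38},
    {"travel":[0,0,0],"roll":0,"jaw":38},
  ],
)

```text
clock: 5.7
tool_pos: [0.5434, -0.2023, 0.0894]
orientation: [-180.0, 0.0, -109.9]
force: [-0.6, 1.3, 6.4]
opening: 0.0383
gripper_force: 3.1
```

```bash
python3 - <<'E'
from h import *
a=ctrl.snapshot("top")[165:245,265:345,::-1];b=ctrl.snapshot("scene")[110:210,150:260,::-1]
f=lambda i:cv2.resize(i,(400,int(400*i.shape[0]/i.shape[1])),interpolation=cv2.INTER_CUBIC)
a,b=f(a),f(b);b=b[:400];cv2.imwrite("pics/press.png",np.hstack([a[:len(b)],b]))
for _ in range(3):
    o=ctrl.get_obs();print(o["tool_pos"],o["force"]);ctrl.snapshot("top")
E
```

```text
[ 0.54337078 -0.20226811  0.08944629] [0.18388365 1.57503651 6.63615982]
[ 0.54333858 -0.20228447  0.08940644] [0.32309972 1.41558289 5.54002586]
[ 0.54338231 -0.20226835  0.08946354] [-0.50110172  1.36259041  6.67770921]
```

View pics/press.png

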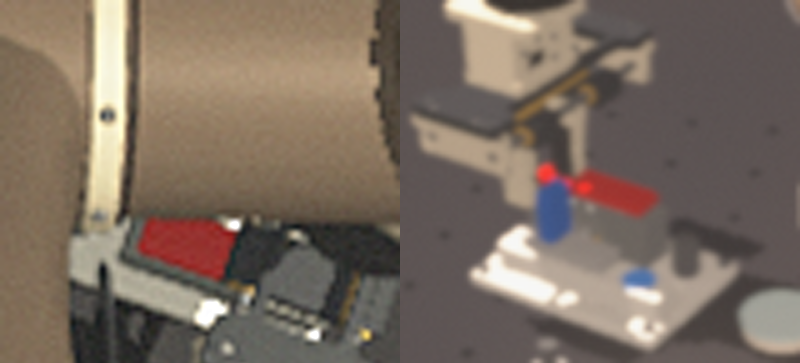

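The press view shows the pad lowered at about (620,195), with the knob-side finger behind the knob at (520,180). Force and height both agree with a press of about 8.5 mm. Next I'll push along -x of the tool.

Emit:
apply_moves(
  targets=[
    {"travel":[-3,0,0],"roll":0,"jaw":38},
    {"travel":[-3,0,0],"roll":0,"jaw":38},
    {"travel":[-2,0,0],"roll":0,"jaw":38},
    {"travel":[-2,0,0],"roll":0,"jaw":38},
    {"travel":[-2,0,0],"roll":0,"jaw":38},
    {"travel":[-2,0,0],"roll":0,"jaw":38},
    {"travel":[-2,0,0],"roll":0,"jaw":38},
    {"travel":[-2,0,0],"roll":0,"jaw":38},
  ],
)

```text
clock: 6.75
tool_pos: [0.5487, -0.1865, 0.0894]
orientation: [180.0, -0.1, -109.9]
force: [-2.0, -6.6, 6.6]
opening: 0.0379
gripper_force: 3.9
```

Emit:
apply_moves(
  targets=[
    {"travel":[-2,0,0],"roll":0,"jaw":38},
    {"travel":[-2,0,0],"roll":0,"jaw":38},
    {"travel":[-2,0,0],"roll":0,"jaw":38},
    {"travel":[0,0,0],"roll":0,"jaw":38},
  ],
)

```text
clock: 7.15
tool_pos: [0.5508, -0.1806, 0.0894]
orientation: [180.0, -0.1, -109.9]
force: [-1.4, -4.2, 7.1]
opening: 0.0378
gripper_force: 3.5
```

Emit:
apply_moves(
  targets=[
    {"travel":[-2,0,0],"roll":0,"jaw":38},
    {"travel":[-2,0,0],"roll":0,"jaw":38},
    {"travel":[-2,0,0],"roll":0,"jaw":38},
    {"travel":[-2,0,0],"roll":0,"jaw":38},
    {"travel":[-2,0,0],"roll":0,"jaw":38},
    {"travel":[-2,0,0],"roll":0,"jaw":38},
    {"travel":[-2,0,0],"roll":0,"jaw":38},
    {"travel":[-2,0,0],"roll":0,"jaw":38},
    {"travel":[-2,0,0],"roll":0,"jaw":38},
  ],
)

```text
clock: 8.05
tool_pos: [0.5567, -0.164, 0.0894]
orientation: [180.0, -0.1, -109.9]
force: [-2.6, -6.2, 7.3]
opening: 0.0378
gripper_force: 3.9
```

Emit:
apply_moves(
  targets=[
    {"travel":[-2,0,0],"roll":0,"jaw":38},
    {"travel":[-2,0,0],"roll":0,"jaw":38},
    {"travel":[-2,0,0],"roll":0,"jaw":38},
    {"travel":[0,0,0],"roll":0,"jaw":38},
  ],
)

```text
clock: 8.45
tool_pos: [0.5588, -0.1581, 0.0894]
orientation: [180.0, -0.1, -109.9]
force: [-1.6, -4.3, 7.2]
opening: 0.0381
gripper_force: 3.5
```

```bash
python3 - <<'E'
from h import *
a=ctrl.snapshot("top")[165:245,265:345,::-1];b=ctrl.snapshot("scene")[110:210,150:260,::-1]
f=lambda i:cv2.resize(i,(400,int(400*i.shape[0]/i.shape[1])),interpolation=cv2.INTER_CUBIC)
a,b=f(a),f(b);b=b[:400];cv2.imwrite("pics/push.png",np.hstack([a[:len(b)],b]))
o=ctrl.get_obs();p=o["tool_pos"];u=np.radians(-19.9);d=p[:2]-[.561,-.154]
print(d@[np.cos(u),np.sin(u)],d@[-np.sin(u),np.cos(u)],o["force"])
E
```

```text
-0.000689442554722711 -0.004609599288598944 [-2.12476191 -4.16394749  6.78773199]
```

View pics/push.png

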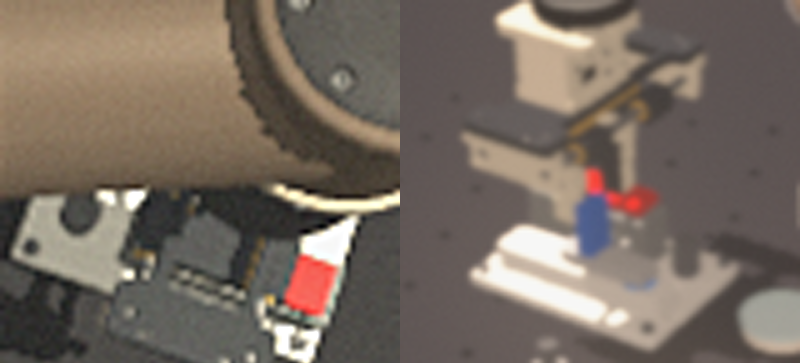

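The push view shows the knob moved along to about (593,225) and the window nearly covered at (640,285). About 5 mm is left, so I'll take fine steps.

Emit:
apply_moves(
  targets=[
    {"travel":[-1,0,0],"roll":0,"jaw":38},
    {"travel":[-1,0,0],"roll":0,"jaw":38},
    {"travel":[-1,0,0],"roll":0,"jaw":38},
    {"travel":[0,0,0],"roll":0,"jaw":38},
  ],
)

```text
clock: 8.95
tool_pos: [0.5597, -0.1554, 0.0894]
orientation: [180.0, -0.1, -109.9]
force: [-1.5, -6.0, 6.8]
opening: 0.0379
gripper_force: 3.7
```

Emit:
apply_moves(
  targets=[
    {"travel":[-1,0,0],"roll":0,"jaw":38},
    {"travel":[0,0,0],"roll":0,"jaw":38},
  ],
)

```text
clock: 9.15
tool_pos: [0.5601, -0.1545, 0.0894]
orientation: [180.0, -0.1, -109.9]
force: [-2.6, -5.8, 7.5]
opening: 0.0384
gripper_force: 3.7
```

Emit:
apply_moves(
  targets=[
    {"travel":[-1,0,0],"roll":0,"jaw":38},
    {"travel":[0,0,0],"roll":0,"jaw":38},
  ],
)

```text
clock: 9.35
tool_pos: [0.5603, -0.1539, 0.0894]
orientation: [179.9, -0.1, -109.9]
force: [-2.7, -7.7, 7.6]
opening: 0.038
gripper_force: 5.5
```

Emit:
apply_moves(
  targets=[
    {"travel":[0,0,0],"roll":0,"jaw":38},
    {"travel":[0,0,0],"roll":0,"jaw":38},
  ],
)

```text
clock: 9.55
tool_pos: [0.5603, -0.1539, 0.0894]
orientation: [180.0, -0.1, -109.9]
force: [-3.3, -6.7, 6.9]
opening: 0.0379
gripper_force: 5.4
```

Emit:
apply_moves(
  targets=[
    {"travel":[-0.8,0,0],"roll":0,"jaw":38},
    {"travel":[0,0,0],"roll":0,"jaw":38},
    {"travel":[0,0,0],"roll":0,"jaw":38},
  ],
)

```text
clock: 9.85
tool_pos: [0.5603, -0.1538, 0.0894]
orientation: [179.9, -0.2, -109.9]
force: [-2.9, -11.2, 7.2]
opening: 0.0381
gripper_force: 6.7
```

The bolt has stopped dead on its stop at the predicted position. I'll relieve the push, then lift.

Emit:
apply_moves(
  targets=[
    {"travel":[2,0,0],"roll":0,"jaw":38},
    {"travel":[2,0,0],"roll":0,"jaw":38},
    {"travel":[0,0,-3],"roll":0,"jaw":38},
    {"travel":[0,0,-4],"roll":0,"jaw":38},
    {"travel":[0,0,-8],"roll":0,"jaw":38},
    {"travel":[0,0,-20],"roll":0,"jaw":38},
    {"travel":[0,0,-40],"roll":0,"jaw":38},
    {"travel":[0,0,-40],"roll":0,"jaw":38},
    {"travel":[0,0,-40],"roll":0,"jaw":38},
  ],
)

```text
clock: 10.75
tool_pos: [0.5591, -0.1555, 0.2454]
orientation: [179.9, -0.0, -109.9]
force: [0.7, 0.1, -0.8]
opening: 0.0376
gripper_force: 0.0
```

Emit:
apply_moves(
  targets=[
    {"travel":[-40,0,0],"roll":0,"jaw":38},
    {"travel":[-40,0,0],"roll":0,"jaw":38},
    {"travel":[-40,0,0],"roll":0,"jaw":38},
    {"travel":[-40,0,0],"roll":0,"jaw":38},
    {"travel":[-40,0,0],"roll":0,"jaw":38},
    {"travel":[-40,0,0],"roll":0,"jaw":38},
    {"travel":[-40,0,0],"roll":0,"jaw":38},
    {"travel":[0,0,0],"roll":0,"jaw":38},
    {"travel":[0,0,0],"roll":0,"jaw":38},
  ],
)

```text
clock: 11.65
tool_pos: [0.6549, 0.1085, 0.2432]
orientation: [179.9, -0.1, -109.8]
force: [-1.6, -0.6, 0.1]
opening: 0.0379
gripper_force: 0.0
```

```bash
python3 - <<'E'
from h import *
a=ctrl.snapshot("top");b=ctrl.snapshot("scene")
f=lambda i:cv2.resize(i[...,::-1],(400,300),interpolation=cv2.INTER_CUBIC)
cv2.imwrite("pics/end.png",np.vstack([np.hstack([f(a),f(b)]),np.hstack([f(a[165:240,255:355]),f(b[135:210,160:260])])]))
c=big(mask(a,(255,165,350,245),red)); r=cv2.minAreaRect(c); print("red",r)
m=mask(a,(255,165,350,245),blue);n,l,s,ce=cv2.connectedComponentsWithStats(m)
for k in range(1,n):
    if s[k,4]>5:
        d=ray("top",ce[k],.088)[0,:2]-[.561,-.154];u=np.radians(-19.9);print(s[k],d@[np.cos(u),np.sin(u)],d@[-np.sin(u),np.cos(u)])
print(ctrl.get_obs()["force"])
E
```

```text
red ((312.1128234863281, 216.20489501953125), (38.98292922973633, 10.851484298706055), 20.924503326416016)
[300 185   8  12  60] 0.025427964844269922 0.01859580721342087
[ 0.35027182 -1.02186342  1.10010332]
```

View pics/end.png

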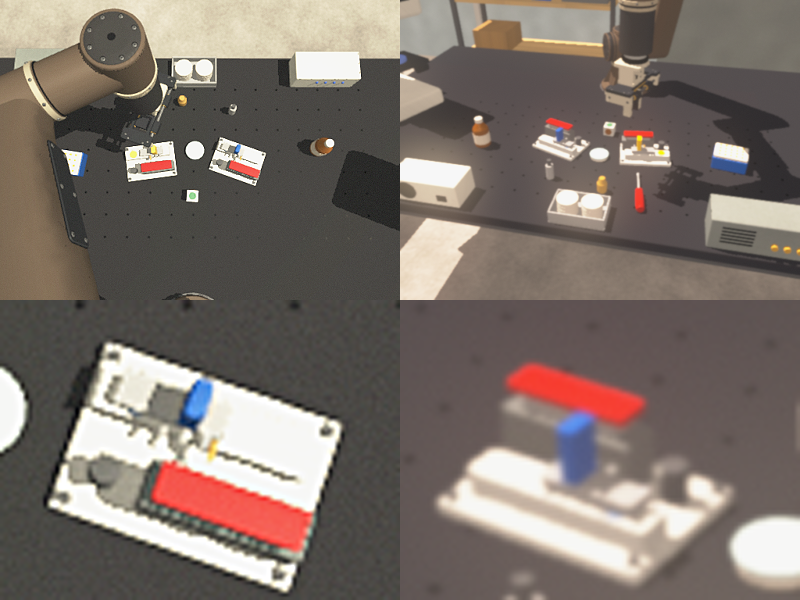

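The end view shows the bolt over the window, the knob at its home position and the red pad back at its original height. The loose things have not moved and the arm is clear.

```bash
python3 -c "
from plant import ctrl
print(ctrl.close_job())"
```

```text
the job is handed in; nothing more can be done
None
```

The blue shutter is closed: the bolt is fully home over the window, the catch has sprung back up, the arm is clear with nothing else disturbed, and the job was handed in at about 12 s.

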